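# Turn a reagent series round into the bottle rack

### The arm

A 6-joint arm with a two-finger parallel gripper is mounted at the origin on a cart in front of the work surface, level with it; the furniture and walls round the work are solid. World frame = base frame: x ahead of the robot, y to its left, z up, the work surface at z = 0. Lengths are in m, angles in degrees, forces in N, time in s.
With the tool pointing down it reaches from about 0.25 to 0.775 m from the base axis. Payload 4 kg.
Tool frame: the origin (TCP) lies between the finger pads; the fingertips stand 14 mm ahead of it and the grasp point (between the pads) lies 5 mm behind it (bot.tip_reach is the distance from the TCP to the fingertips, in m); z points along the fingers, y is the line along which they close (so a half turn about z gives the same grasp; the last joint's range is limited). The gripper opens to 85 mm and grips with 20 to 120 N. Pads are 22 mm wide; open, the fingers measure 114 mm over their backs; the gripper's body (76 mm by 85 mm) begins 54 mm behind the grasp point. The pads swing forward as they close: fully open they stand 13 mm farther back than shut.
Start: joints at [64.91, 4.996, 78.535, -0, 96.463, -5.907], TCP at [0.181, 0.519, 0.245] pointing down, gripper open.
Joint ranges: [-177.83, 177.83], [-43.37, 116.18], [15.69, 146.23], [-61.86, 241.86], [9.47, 152.12], [-147.06, 147.06]. Speed limits (degrees/s): [159.86, 159.86, 180, 180, 180, 180].

### API

Orientations are given as [roll, pitch, yaw] about the fixed x, y, z axes, in that order (R = Rz(yaw) Ry(pitch) Rx(roll)).
In Python, from station import bot gives the robot as it stands. The module is installed in compiled form; this text tells all that it offers.
- The arm moves only by the shell command python3 -m inch 'ROWS' [OPENING] [FORCE]. ROWS is JSON, a list of rows, each an object with "xyz": the shift along the tool's x, y, z in mm, a list of three; "twist": the turn, a rotation vector about the tool's x, y, z in rad, a list of three. In form: [{"xyz": [dx, dy, dz], "twist": [ax, ay, az]}, ...]. A call has 1 to 12 rows; each row shifts and turns the commanded pose from where the row before left it, along the tool's axes as they then stand; what a row does not reach is not made up. A row lasts 1/12 s, in which the tool goes at most 41.7 mm and 7.16 degrees, less where a joint would pass 70% of its speed; a pose out of reach is approached as far as the arm can. A call is refused whole if a number of a shift passes 41.7 or a number of a turn 0.125, either way. A call with a gripper value outside its range is refused whole. OPENING is the opening, from 0 (shut) to 1 (fully open), set as the call begins (- or left out, the last holds). The fingers move at their own pace and stop on an object; FORCE is the grip in N (left out, the last holds). Time passes only in rows, so rows that do not move let the fingers close. It gives the time, the measured TCP pose, the force, the opening and the grip force at its end, in the units of the state.
- bot.read_state(): the state, without advancing time (a new reading comes with each control period).
- bot.snapshot(name): name is "side" or "top"; returns the picture (400x640x3 uint8, blue, green, red); there is no depth.
- bot.calibration(name): a dict with "K" (3x3 intrinsics, pixels), "distortion" ([k1, k2, p1, p2, k3] as OpenCV has them; the pictures are not rectified), "origin" and "orientation" of the camera in the world. Camera axes: x right, y down, z forward; pixel columns grow to the right and rows downward; lengths in m; the calibration is good to about 2 mm. A picture is of the moment at which its call begins. calibration takes no time and is no camera call.
- bot.finish_job(): hands the job in; it is judged then, once.
The state is a dict: "clock": time; "q": joint angles; "qvel": joint speeds; "joint_torque": joint torques, N m; "tcp_pos": TCP position; "ee_rot": TCP orientation; "ft_force": force on the tool from outside, world axes, zero at the start; "ft_torque": the same for the moment, N m; "finger_gap": finger opening in m; "finger_force": force on a finger pad.
Only numpy, scipy, OpenCV 4.12 (cv2) and the standard library are available. Lean on these libraries where they do the work, as an engineer would, in place of code of your own. Each camera call takes 0.05 s, during which the arm holds its last target. There are 200 camera calls.

### The job

The four reagent bottles stand in the row of white cups in their order of use. The series is to be run backwards next, so move all four into the grey rack in reverse order: the bottle that now stands furthest left in the cups goes into the rack's right-hand end hole, the next one into the hole beside it, and so on, left and right as seen from the robot. Keep the bottles upright, and leave each one standing on the floor of the rack in its own hole.

Things in the scene. Friction and masses are not known exactly. Their poses are not given: they have to be found in the camera images.
- dropper_bottle: Small amber glass dropper bottle with a black rubber teat: round body 25 mm across, straight up to 56 mm; black collar 18 mm across from 64 to 76 mm, above it the teat, 12 mm across, to 98 mm (the top). Heights from its underside. Loose, stands upright, weighs 30 to 65 g. Origin: centre of its underside, z up its axis.
- nozzle_bottle: Small white plastic bottle with a long pointed white nozzle: round body 24 mm across, straight up to 62 mm; collar 17 mm across from 70 to 83 mm, then the nozzle tapering to its tip at 106 mm. Heights from its underside. Loose, stands upright, weighs 30 to 65 g. Origin: centre of its underside, z up its axis.
- stopper_bottle: Small clear glass bottle with a band of white paper round it (16 to 42 mm up) and a flat glass disc for a stopper: round body 25 mm across, straight up to 57 mm; neck 13 mm across; stopper disc 22 mm across from 75 to 81 mm (the top). The stopper is fixed. Heights from its underside. Loose, stands upright, weighs 30 to 65 g. Origin: centre of its underside, z up its axis.
- metal_bottle: Small bare aluminium bottle with a black screw cap: round body 24 mm across, straight up to 70 mm; cap 19 mm across from 77 to 89 mm (the top). Heights from its underside. Loose, stands upright, weighs 30 to 65 g. Origin: centre of its underside, z up its axis.
- cup_a: One of four identical square white plastic cups, linked in a row on the drip tray (which cup stands where changes). 43 x 43 mm outside, 26 mm high, 36 mm square inside, its inner floor 3.5 mm above its origin. Origin: centre of its underside, 3 mm above the table; axes parallel to the tray's. Fixed. At the start it holds the amber dropper bottle, which stands on its floor.
- cup_b: One of four identical square white plastic cups, linked in a row on the drip tray (which cup stands where changes). 43 x 43 mm outside, 26 mm high, 36 mm square inside, its inner floor 3.5 mm above its origin. Origin: centre of its underside, 3 mm above the table; axes parallel to the tray's. Fixed. At the start it holds the white nozzle bottle, which stands on its floor.
- cup_c: One of four identical square white plastic cups, linked in a row on the drip tray (which cup stands where changes). 43 x 43 mm outside, 26 mm high, 36 mm square inside, its inner floor 3.5 mm above its origin. Origin: centre of its underside, 3 mm above the table; axes parallel to the tray's. Fixed. At the start it holds the clear stoppered bottle, which stands on its floor.
- cup_d: One of four identical square white plastic cups, linked in a row on the drip tray (which cup stands where changes). 43 x 43 mm outside, 26 mm high, 36 mm square inside, its inner floor 3.5 mm above its origin. Origin: centre of its underside, 3 mm above the table; axes parallel to the tray's. Fixed. At the start it holds the aluminium bottle, which stands on its floor.
- drip_tray: Shallow steel drip tray that carries the row of four cups, 50 x 190 mm, rim 8 mm high, floor 3 mm thick. Origin: centre of its underside, on the table. The row runs along its y axis, which points to the robot's left (turned by up to 9 degrees); cup centres at y = +69, +23, -23, -69 mm, x = 0. It may stand to the left or the right of the rack. Fixed.
- bottle_rack: Grey plastic bottle rack, empty at the start, 50 x 194 mm: a floor whose top is 6 mm above its origin, and over it a plate (24 to 30 mm high) with four round through holes of 34 mm; end panels 36 mm high. Origin: centre of its underside, on the table. The holes lie in a row along its y axis, which points to the robot's left (turned by up to 9 degrees), at y = +69, +23, -23, -69 mm, x = 0. Fixed.

How it is judged:
By the outcome, as a careful person would: the job done as asked, in the order asked, and still so for the second after the job is handed in, with the robot touching nothing.
It also fails if it takes over 93 s, if anything falls off the work surface, if the arm or the gripper's body presses on something with over 40 N, if the wrist force passes 120 N, or if a joint passes its speed limit or range.

## Working session

There is one attempt and no reset: what is moved stays moved. The work goes in short steps, Python scripts to look and compute and a shell command to move; the robot and the scene stay as the last step left them, time stands still between calls to the robot, and variables do not carry over. Pictures are saved under pics/ and viewed, at most 14 in all, crops included, and the job is handed in when it is done.

```bash
mkdir -p pics; ls
python3 - <<'E'
from station import bot
import cv2
for n in("top","side"):
    cv2.imwrite(f"pics/{n}0.png",bot.snapshot(n)); print(bot.calibration(n))
s=bot.read_state(); print(s)
E
```

```text
pics
{'K': array([[423.45308841,   0.        , 324.62095748],
       [  0.        , 423.45308841, 201.78803085],
       [  0.        ,   0.        ,   1.        ]]), 'distortion': array([-0.00607415,  0.        ,  0.        ,  0.        ,  0.        ]), 'origin': array([0.31302947, 0.15047507, 0.87461295]), 'orientation': array([-171.38101094,    0.96095491,  -91.14417843])}
{'K': array([[419.14322627,   0.        , 324.09188818],
       [  0.        , 419.14322627, 197.53235975],
       [  0.        ,   0.        ,   1.        ]]), 'distortion': array([-0.02187036,  0.        ,  0.        ,  0.        ,  0.        ]), 'origin': array([ 0.10205009, -0.44460348,  0.55477296]), 'orientation': array([-126.30914901,    1.08879958,  -31.63369674])}
{'clock': 0.1, 'q': array([ 6.49103327e+01,  5.03775180e+00,  7.86169441e+01,  1.04800393e-03,
        9.64641404e+01, -5.90745969e+00]), 'qvel': array([-0.06070074, -0.18057884, -0.26297307,  0.02191918, -0.04720343,
        0.02306856]), 'joint_torque': array([ 2.75046303e-03, -3.53017330e+01, -3.14216781e+01, -2.05313013e-04,
        7.95739208e-03, -3.27898408e-05]), 'tcp_pos': array([0.18053494, 0.51907434, 0.24422111]), 'ee_rot': array([-1.79881902e+02, -1.32669094e-02,  1.60817896e+02]), 'ft_force': array([-0.38046357, -0.2264945 ,  0.17784395]), 'ft_torque': array([ 0.01050757,  0.0310736 , -0.00320471]), 'finger_force': 0.0, 'finger_gap': 0.08530242909202512}
```

View pics/top0.png

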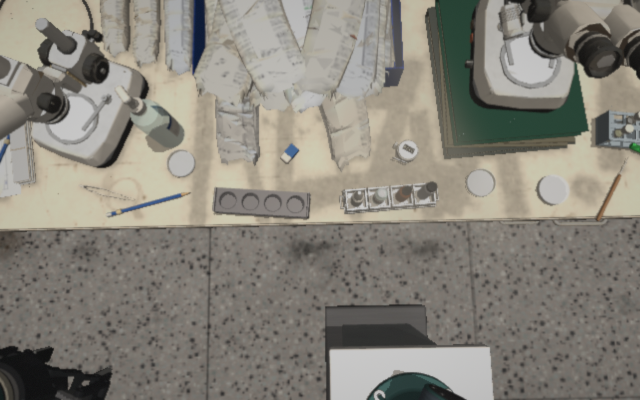

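View pics/side0.png

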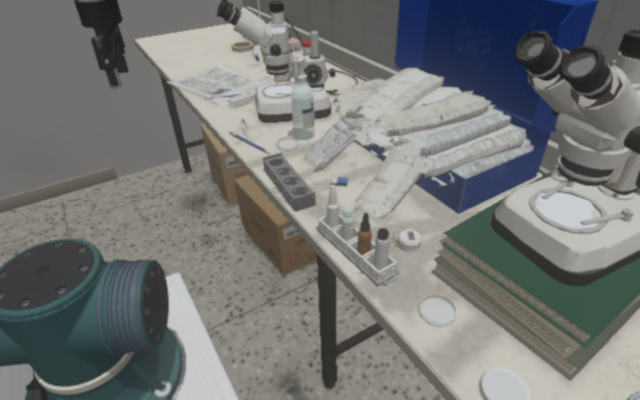

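The robot's left is image left in the top view. The rack sits at about (262,203) with the cups at about (390,195). From left to right the cups hold nozzle, stopper, amber and metal. I'll crop in for measurement.

```bash
cat > h.py <<'E'
import numpy as np, cv2
from scipy.spatial.transform import Rotation as R
from station import bot
def ray(n,uv):
    c=bot.calibration(n)
    p=cv2.undistortPoints(np.array(uv,float).reshape(-1,1,2),c["K"],c["distortion"])[:,0]
    d=np.c_[p,np.ones(len(p))]@R.from_euler("xyz",c["orientation"],degrees=True).as_matrix().T
    return np.array(c["origin"]),d
def plane(n,uv,z):
    o,d=ray(n,uv); return o+d*((z-o[2])/d[:,2])[:,None]
def proj(n,P):
    c=bot.calibration(n); M=R.from_euler("xyz",c["orientation"],degrees=True).as_matrix().T
    return cv2.projectPoints(np.array(P,float).reshape(-1,1,3),cv2.Rodrigues(M)[0],-M@c["origin"],c["K"],c["distortion"])[0][:,0]
def crop(n,x,y,w,h,k,name,im=None):
    im=bot.snapshot(n) if im is None else im
    cv2.imwrite(name,cv2.resize(im[y:y+h,x:x+w],None,fx=k,fy=k,interpolation=cv2.INTER_CUBIC))
E
python3 - <<'E'
from h import *
t=cv2.imread("pics/top0.png");s=cv2.imread("pics/side0.png")
a=cv2.resize(t[178:226,205:321],None,fx=6,fy=6,interpolation=2)
b=cv2.resize(t[170:218,332:448],None,fx=6,fy=6,interpolation=2)
cv2.imwrite("pics/c1.png",np.vstack([a,b]))
cv2.imwrite("pics/c2.png",cv2.resize(s[145:290,255:405],None,fx=4,fy=4,interpolation=2))
E
```

```text
(no output)
```

View pics/c1.png

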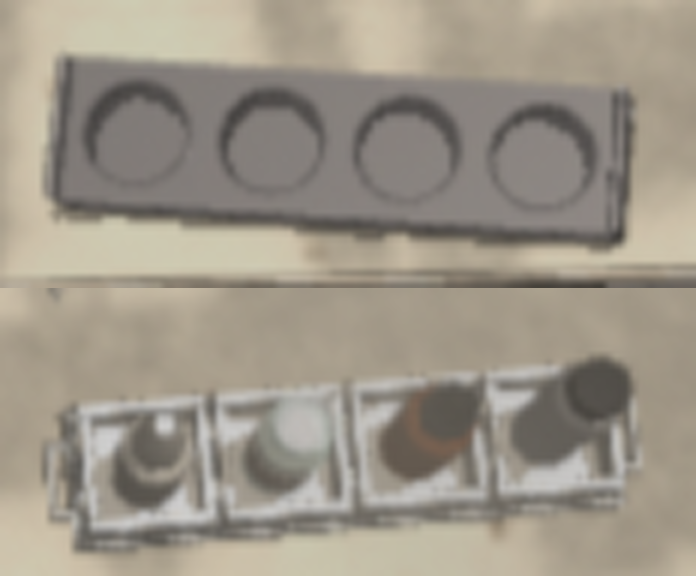

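View pics/c2.png

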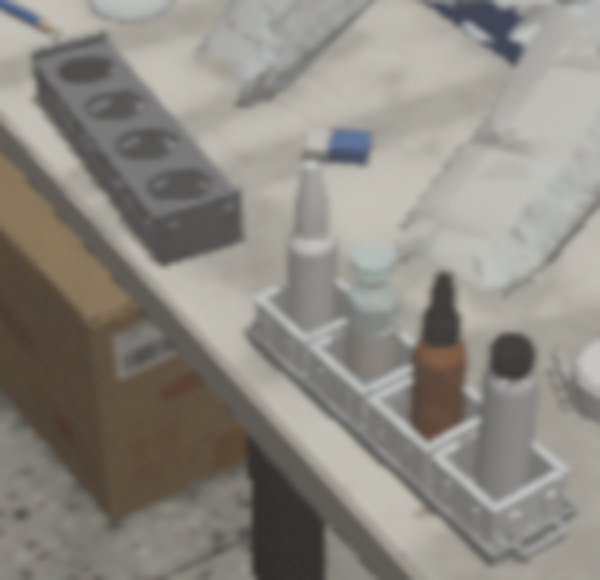

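The top crop shows the four rack holes clearly, at crop x of about 136, 272, 407 and 542. The bottles stand nozzle, stopper, amber, metal from left to right. The side crop shows the tops at nozzle (311,163), stopper (375,247), teat (445,274) and cap (513,342).

Run:
```python
from h import *
f=lambda P,o,k:(np.array(P,float)+.5)/k-.5+np.array(o)
H=plane("top",f([[136.5,133],[272,141.5],[407.5,149.5],[542,157]],(205,178),6),.030)
print("holes\n",H.round(4))
d=H[0]-H[3]; print("rack yaw",np.degrees(np.arctan2(-d[0],d[1])),np.linalg.norm(d),H.mean(0))
# cups: rim outer corners L-top,L-bottom,R-bottom,R-top, rim z 29
C=plane("top",f([[80,115],[78,243],[620,212],[612,75]],(332,170),6),.029); print("cups",C.round(4),C.mean(0))
d=(C[0]+C[1]-C[2]-C[3])/2; print("yaw",np.degrees(np.arctan2(-d[0],d[1])),np.linalg.norm(d))
T=f([[165,137],[302,139],[456,118],[598,102]],(332,170),6)
S=f([[311,163],[375,247],[445,274],[513,342]],(255,145),4)
z=[.1125,.0875,.1045,.0955]
for i in range(4): print(plane("top",T[i],z[i])[0].round(4),plane("side",S[i],z[i])[0].round(4))
```

```text
holes
 [[0.4499 0.3592 0.03  ]
 [0.446  0.3133 0.03  ]
 [0.4422 0.2675 0.03  ]
 [0.4387 0.2221 0.03  ]]
rack yaw -4.700514759073489 0.13758890502171095 [0.44421652 0.29052834 0.03      ]
cups [[ 0.4673  0.1204  0.029 ]
 [ 0.4237  0.1223  0.029 ]
 [ 0.4301 -0.0594  0.029 ]
 [ 0.4769 -0.0595  0.029 ]] [0.44949895 0.0309439  0.029     ]
yaw 2.5389690264445504 0.18096289552466707
[0.4447 0.0977 0.1125] [0.4435 0.0964 0.1125]
[0.4474 0.0531 0.0875] [0.4509 0.0541 0.0875]
[0.4499 0.0078 0.1045] [0.4527 0.0038 0.1045]
[ 0.4556 -0.0381  0.0955] [ 0.4565 -0.0395  0.0955]
```

```bash
python3 -m inch '[{"xyz":[0,0,0],"twist":[0,0,0.124]},{"xyz":[0,0,0],"twist":[0,0,0.124]},{"xyz":[0,0,0],"twist":[0,0,0.124]},{"xyz":[0,0,0],"twist":[0,0,0.124]},{"xyz":[0,0,0],"twist":[0,0,0.124]},{"xyz":[0,0,0],"twist":[0,0,0.124]},{"xyz":[0,0,0],"twist":[0,0,0.124]},{"xyz":[0,0,0],"twist":[0,0,0.124]},{"xyz":[0,0,0],"twist":[0,0,0.124]},{"xyz":[0,0,0],"twist":[0,0,0.12]},{"xyz":[0,0,0],"twist":[0,0,0]}]' 0.65 40
```

```text
clock: 1.02
tcp_pos: [0.1806, 0.5192, 0.2446]
ee_rot: [-180.0, 0.1, 89.9]
ft_force: [-0.3, -0.3, 0.2]
finger_gap: 0.0558
finger_force: 0.0
```

```bash
python3 -m inch '[{"xyz":[-35,21.9,0],"twist":[0,0,0]},{"xyz":[-35,21.9,0],"twist":[0,0,0]},{"xyz":[-35,21.9,0],"twist":[0,0,0]},{"xyz":[-35,21.9,0],"twist":[0,0,0]},{"xyz":[-35,21.9,0],"twist":[0,0,0]},{"xyz":[-35,21.9,0],"twist":[0,0,0]},{"xyz":[-35,21.9,0],"twist":[0,0,0]},{"xyz":[-35,21.9,0],"twist":[0,0,0]},{"xyz":[-35,21.9,0],"twist":[0,0,0]},{"xyz":[-35,21.9,0],"twist":[0,0,0]},{"xyz":[-35,21.9,0],"twist":[0,0,0]},{"xyz":[-35,21.9,0],"twist":[0,0,0]}]'; python3 -m inch '[{"xyz":[0,0,20],"twist":[0,0,0]},{"xyz":[0,0,20],"twist":[0,0,0]},{"xyz":[0,0,0],"twist":[0,0,0]},{"xyz":[0,0,0],"twist":[0,0,0]}]'
```

```text
clock: 2.02
tcp_pos: [0.444, 0.0975, 0.2452]
ee_rot: [180.0, -0.0, 90.2]
ft_force: [0.7, 0.8, 0.8]
finger_gap: 0.0557
finger_force: 0.0
clock: 2.35
tcp_pos: [0.4427, 0.0992, 0.204]
ee_rot: [-179.8, 0.0, 90.1]
ft_force: [0.9, 0.4, -0.4]
finger_gap: 0.055
finger_force: 0.0
```

```bash
python3 -m inch '[{"xyz":[-2,1,25],"twist":[0,0,0]},{"xyz":[0,0,25],"twist":[0,0,0]},{"xyz":[0,0,25],"twist":[0,0,0]},{"xyz":[0,0,20],"twist":[0,0,0]},{"xyz":[0,0,20],"twist":[0,0,0]},{"xyz":[0,0,15],"twist":[0,0,0]},{"xyz":[0,0,14],"twist":[0,0,0]},{"xyz":[0,0,0],"twist":[0,0,0]},{"xyz":[0,0,0],"twist":[0,0,0]}]'
python3 - <<'E'
from h import *
crop("side",265,120,150,150,4,"pics/d1.png")
E
```

```text
clock: 3.1
tcp_pos: [0.4448, 0.0981, 0.0621]
ee_rot: [180.0, -0.0, 90.1]
ft_force: [0.5, 0.1, 0.3]
finger_gap: 0.0557
finger_force: 0.0
```

View pics/d1.png

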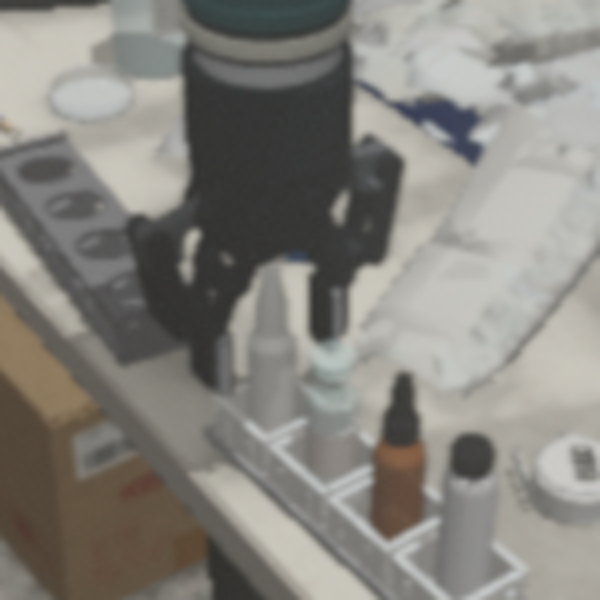

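The fingers straddle the nozzle bottle, and its tip at about (272,265) is clear of the palm. Closing.

```bash
python3 -m inch '[{"xyz":[0,0,4],"twist":[0,0,0]},{"xyz":[0,0,0],"twist":[0,0,0]},{"xyz":[0,0,0],"twist":[0,0,0]},{"xyz":[0,0,0],"twist":[0,0,0]},{"xyz":[0,0,0],"twist":[0,0,0]},{"xyz":[0,0,0],"twist":[0,0,0]},{"xyz":[0,0,0],"twist":[0,0,0]},{"xyz":[0,0,0],"twist":[0,0,0]}]' 0.1 40
```

```text
clock: 3.82
tcp_pos: [0.4451, 0.0976, 0.0583]
ee_rot: [179.9, -0.0, 90.0]
ft_force: [-1.1, 0.8, 5.7]
finger_gap: 0.0224
finger_force: 39.7
```

```bash
python3 -m inch '[{"xyz":[0,0,-8],"twist":[0,0,0]},{"xyz":[0,0,-16],"twist":[0,0,0]},{"xyz":[0,0,-22],"twist":[0,0,0]},{"xyz":[0,0,-22],"twist":[0,0,0]},{"xyz":[0,0,-16],"twist":[0,0,0]},{"xyz":[0,0,-6],"twist":[0,0,0]},{"xyz":[0,0,0],"twist":[0,0,0]}]'
python3 - <<'E'
from h import *
crop("side",265,80,150,150,4,"pics/d2.png")
E
```

```text
clock: 4.4
tcp_pos: [0.4456, 0.0975, 0.1491]
ee_rot: [179.8, -0.0, 90.0]
ft_force: [0.8, 0.6, -1.0]
finger_gap: 0.0226
finger_force: 39.3
```

View pics/d2.png

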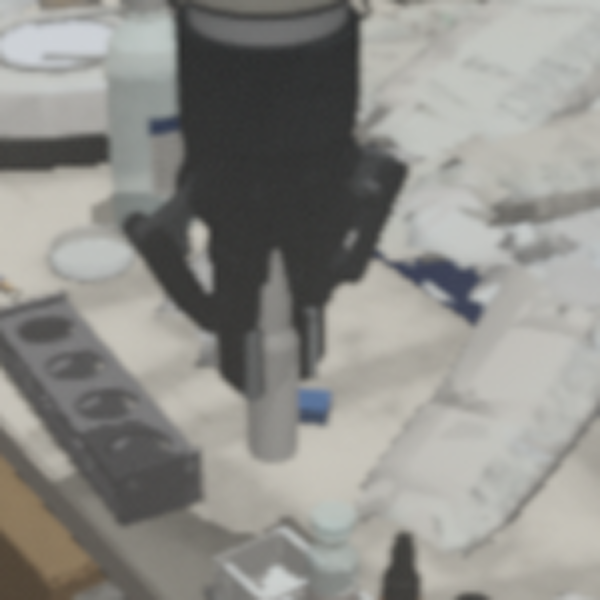

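Held upright, with its bottom at about (272,460) in the crop. I'll move it over the right-hand hole.

```bash
python3 -m inch '[{"xyz":[12,-1,0],"twist":[0,0,0]},{"xyz":[25,-1.5,0],"twist":[0,0,0]},{"xyz":[33,-1.5,0],"twist":[0,0,0]},{"xyz":[30,-1.5,0],"twist":[0,0,0]},{"xyz":[17,-1,0],"twist":[0,0,0]},{"xyz":[7.5,-0.5,0],"twist":[0,0,0]},{"xyz":[0,0,0],"twist":[0,0,0]},{"xyz":[0,0,0],"twist":[0,0,0]}]'
python3 - <<'E'
from h import *
print(bot.read_state()["tcp_pos"])
p=bot.read_state()["tcp_pos"]
print(proj("side",[[p[0],p[1],p[2]-.0515],[.4387,.2221,.03]]))
crop("side",235,60,150,150,4,"pics/d3.png")
E
```

```text
clock: 5.12
tcp_pos: [0.437, 0.2213, 0.1461]
ee_rot: [-179.9, 0.1, 90.0]
ft_force: [-0.4, 0.1, -0.0]
finger_gap: 0.0224
finger_force: 39.2
[0.43695231 0.221333   0.14605235]
[[297.46902313 164.85323293]
 [299.68239331 189.7535724 ]]
```

View pics/d3.png

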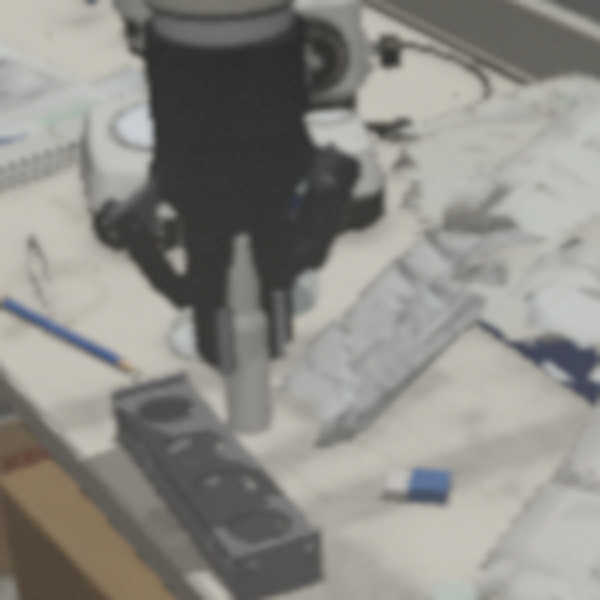

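```bash
python3 -m inch '[{"xyz":[0.8,1.5,10],"twist":[0,0,0]},{"xyz":[0,0,18],"twist":[0,0,0]},{"xyz":[0,0,18],"twist":[0,0,0]},{"xyz":[0,0,12],"twist":[0,0,0]},{"xyz":[0,0,8],"twist":[0,0,0]},{"xyz":[0,0,8],"twist":[0,0,0]},{"xyz":[0,0,6],"twist":[0,0,0]},{"xyz":[0,0,5],"twist":[0,0,0]},{"xyz":[0,0,0],"twist":[0,0,0]},{"xyz":[0,0,0],"twist":[0,0,0]}]'
```

```text
clock: 6.0
tcp_pos: [0.4392, 0.2228, 0.0625]
ee_rot: [180.0, -0.0, 90.0]
ft_force: [0.8, 0.8, 0.9]
finger_gap: 0.0227
finger_force: 39.2
```

```bash
python3 -m inch '[{"xyz":[0,0,2],"twist":[0,0,0]},{"xyz":[0,0,1.5],"twist":[0,0,0]},{"xyz":[0,0,0],"twist":[0,0,0]},{"xyz":[0,0,0],"twist":[0,0,0]}]';  python3 -m inch '[{"xyz":[0,0,0],"twist":[0,0,0]},{"xyz":[0,0,0],"twist":[0,0,0]},{"xyz":[0,0,0],"twist":[0,0,0]},{"xyz":[0,0,0],"twist":[0,0,0]},{"xyz":[0,0,0],"twist":[0,0,0]}]' 0.65
python3 - <<'E'
from h import *
crop("side",235,80,150,150,4,"pics/d4.png")
E
```

```text
clock: 6.33
tcp_pos: [0.4391, 0.2229, 0.059]
ee_rot: [180.0, -0.0, 90.0]
ft_force: [0.4, -0.6, -0.9]
finger_gap: 0.0225
finger_force: 39.2
clock: 6.75
tcp_pos: [0.4391, 0.2228, 0.0589]
ee_rot: [180.0, -0.0, 90.0]
ft_force: [0.3, 0.5, 0.1]
finger_gap: 0.0558
finger_force: 0.0
```

View pics/d4.png

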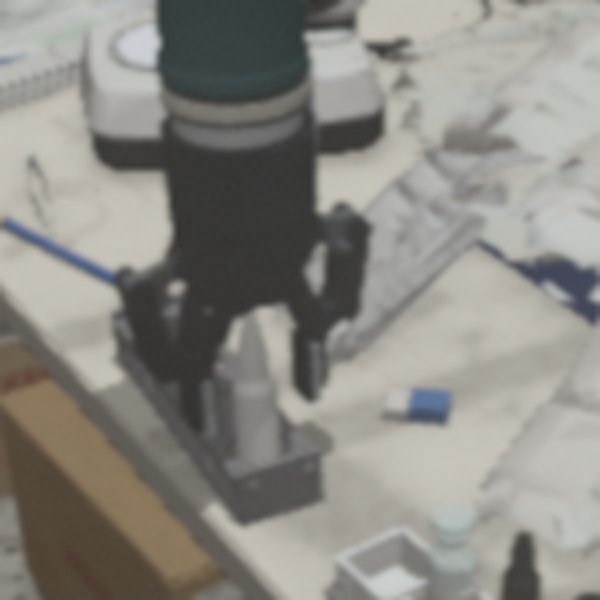

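The nozzle bottle stands upright in the right-hand hole. The stopper bottle is next.

```bash
python3 -m inch '[{"xyz":[0,0,-10],"twist":[0,0,0]},{"xyz":[0,0,-25],"twist":[0,0,0]},{"xyz":[0,0,-30],"twist":[0,0,0]},{"xyz":[0,0,-30],"twist":[0,0,0]},{"xyz":[0,0,-20],"twist":[0,0,0]},{"xyz":[-20,1,-5],"twist":[0,0,0]},{"xyz":[-33,2,0],"twist":[0,0,0]},{"xyz":[-35,2,0],"twist":[0,0,0]},{"xyz":[-35,2,0],"twist":[0,0,0]},{"xyz":[-30,2,0],"twist":[0,0,0]},{"xyz":[-16,1,0],"twist":[0,0,0]},{"xyz":[0,0,0],"twist":[0,0,0]}]';  python3 -m inch '[{"xyz":[0,0,20],"twist":[0,0,0]},{"xyz":[0,0,20],"twist":[0,0,0]},{"xyz":[0,0,10],"twist":[0,0,0]},{"xyz":[0,0,0],"twist":[0,0,0]},{"xyz":[0,0,0],"twist":[0,0,0]}]'
python3 - <<'E'
from h import *
cv2.imwrite("pics/d5.png",np.hstack([cv2.resize(bot.snapshot("side")[130:270,290:380],None,fx=4,fy=4,interpolation=2),cv2.resize(bot.snapshot("top")[150:243,325:395],None,fx=6,fy=6,interpolation=2)[:560,:420]]))
E
```

```text
clock: 7.8
tcp_pos: [0.4493, 0.0509, 0.1798]
ee_rot: [179.9, 0.1, 89.7]
ft_force: [0.4, 0.6, -0.1]
finger_gap: 0.0553
finger_force: 0.0
clock: 8.22
tcp_pos: [0.4488, 0.0544, 0.1288]
ee_rot: [-179.9, -0.0, 90.0]
ft_force: [-0.1, 0.4, 1.0]
finger_gap: 0.0553
finger_force: 0.0Traceback (most recent call last):
  File "<stdin>", line 2, in <module>
    return _nx.concatenate(arrs, 1, dtype=dtype, casting=casting)
           ~~~~~~~~~~~~~~~^^^^^^^^^^^^^^^^^^^^^^^^^^^^^^^^^^^^^^^
ValueError: all the input array dimensions except for the concatenation axis must match exactly, but along dimension 0, the array at index 0 has size 560 and the array at index 1 has size 558
```

```bash
python3 -m inch '[{"xyz":[-0.8,0,15],"twist":[0,0,0]},{"xyz":[0,0,18],"twist":[0,0,0]},{"xyz":[0,0,18],"twist":[0,0,0]},{"xyz":[0,0,14],"twist":[0,0,0]},{"xyz":[0,0,8],"twist":[0,0,0]},{"xyz":[0,0,0],"twist":[0,0,0]},{"xyz":[0,0,0],"twist":[0,0,0]}]'; python3 -m inch '[{"xyz":[0,0,0],"twist":[0,0,0]},{"xyz":[0,0,0],"twist":[0,0,0]},{"xyz":[0,0,0],"twist":[0,0,0]},{"xyz":[0,0,0],"twist":[0,0,0]},{"xyz":[0,0,0],"twist":[0,0,0]},{"xyz":[0,0,0],"twist":[0,0,0]},{"xyz":[0,0,0],"twist":[0,0,0]}]' 0.1 40;python3 -m inch '[{"xyz":[0,0,-8],"twist":[0,0,0]},{"xyz":[0,0,-16],"twist":[0,0,0]},{"xyz":[0,0,-22],"twist":[0,0,0]},{"xyz":[0,0,-26],"twist":[0,0,0]},{"xyz":[0,0,-26],"twist":[0,0,0]},{"xyz":[0,0,-16],"twist":[0,0,0]},{"xyz":[0,0,-6],"twist":[0,0,0]},{"xyz":[0,0,0],"twist":[0,0,0]},{"xyz":[0,0,0],"twist":[0,0,0]}]'
python3 - <<'E'
from h import *
p=bot.read_state()["tcp_pos"]
print(p,(proj("side",[p-[0,0,.0485]])-[265,60])*4)
crop("side",265,60,150,150,4,"pics/d5.png")
E
```

```text
clock: 8.9
tcp_pos: [0.4496, 0.0531, 0.0566]
ee_rot: [179.9, -0.0, 90.0]
ft_force: [0.1, 0.7, 0.5]
finger_gap: 0.0554
finger_force: 0.0
clock: 9.48
tcp_pos: [0.45, 0.053, 0.0572]
ee_rot: [179.9, -0.0, 90.0]
ft_force: [-1.1, 0.9, 5.9]
finger_gap: 0.0232
finger_force: 39.4
clock: 10.23
tcp_pos: [0.4486, 0.053, 0.175]
ee_rot: [-179.9, -0.0, 90.0]
ft_force: [-1.1, -0.3, -0.5]
finger_gap: 0.0234
finger_force: 39.3
[0.44855246 0.05299644 0.17501482] [[331.76142923 518.54165199]]
```

View pics/d5.png

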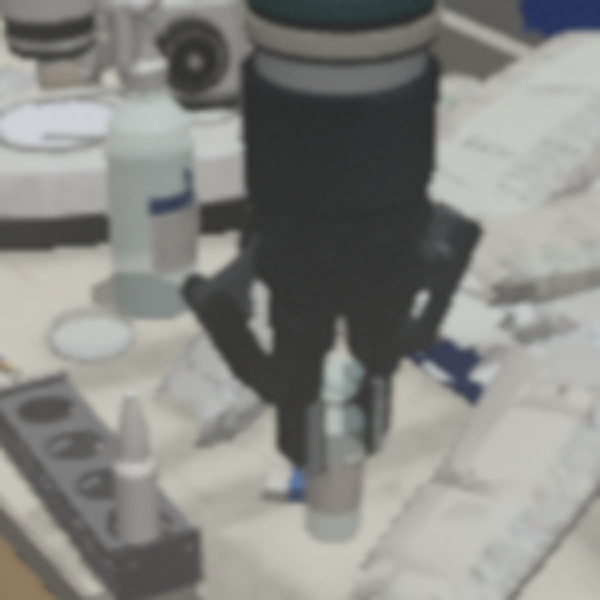

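The stopper bottle is held upright. I'll carry it over the second hole from the right.

```bash
python3 -m inch '[{"xyz":[8,0,-6],"twist":[0,0,0]},{"xyz":[20,-1,-6],"twist":[0,0,0]},{"xyz":[32,-1,0],"twist":[0,0,0]},{"xyz":[35,-1,0],"twist":[0,0,0]},{"xyz":[38,-1,0],"twist":[0,0,0]},{"xyz":[35,-1,0],"twist":[0,0,0]},{"xyz":[28,-1,0],"twist":[0,0,0]},{"xyz":[13,-0.5,0],"twist":[0,0,0]},{"xyz":[5,0,0],"twist":[0,0,0]},{"xyz":[0,0,0],"twist":[0,0,0]},{"xyz":[0,0,0],"twist":[0,0,0]}]';  python3 -m inch '[{"xyz":[0,0,15],"twist":[0,0,0]},{"xyz":[0,0,20],"twist":[0,0,0]},{"xyz":[0,0,20],"twist":[0,0,0]},{"xyz":[0,0,10],"twist":[0,0,0]},{"xyz":[0,0,0],"twist":[0,0,0]},{"xyz":[0,0,0],"twist":[0,0,0]},{"xyz":[0,0,0],"twist":[0,0,0]}]'
```

```text
clock: 11.2
tcp_pos: [0.4424, 0.2661, 0.1873]
ee_rot: [-179.9, 0.1, 90.0]
ft_force: [0.9, 0.1, 0.3]
finger_gap: 0.0235
finger_force: 39.3
clock: 11.78
tcp_pos: [0.4435, 0.2667, 0.1242]
ee_rot: [179.9, -0.1, 89.9]
ft_force: [-0.7, 0.3, 0.3]
finger_gap: 0.0236
finger_force: 39.3
```

```bash
python3 -m inch '[{"xyz":[0.8,-1,12],"twist":[0,0,0]},{"xyz":[0,0,14],"twist":[0,0,0]},{"xyz":[0,0,10],"twist":[0,0,0]},{"xyz":[0,0,8],"twist":[0,0,0]},{"xyz":[0,0,8],"twist":[0,0,0]},{"xyz":[0,0,7],"twist":[0,0,0]},{"xyz":[0,0,4],"twist":[0,0,0]},{"xyz":[0,0,2],"twist":[0,0,0]},{"xyz":[0,0,0],"twist":[0,0,0]},{"xyz":[0,0,0],"twist":[0,0,0]}]'
python3 - <<'E'
from h import *
crop("side",235,80,150,150,4,"pics/d6.png")
E
```

```text
clock: 12.62
tcp_pos: [0.4418, 0.2679, 0.0581]
ee_rot: [180.0, -0.0, 90.0]
ft_force: [-0.4, -0.1, -0.4]
finger_gap: 0.0233
finger_force: 39.3
```

View pics/d6.png

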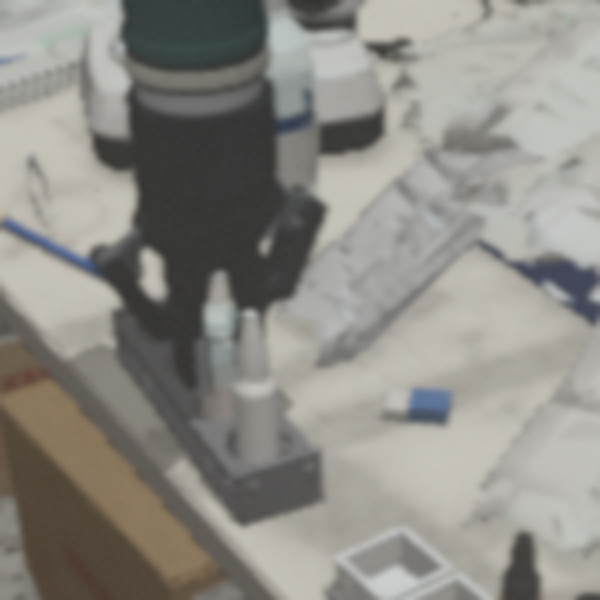

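The stopper bottle stands in the second hole. I'll release it and go to the dropper bottle.

```bash
python3 -m inch '[{"xyz":[0,0,0],"twist":[0,0,0]},{"xyz":[0,0,0],"twist":[0,0,0]},{"xyz":[0,0,0],"twist":[0,0,0]},{"xyz":[0,0,0],"twist":[0,0,0]},{"xyz":[0,0,0],"twist":[0,0,0]},{"xyz":[0,0,-10],"twist":[0,0,0]},{"xyz":[0,0,-25],"twist":[0,0,0]},{"xyz":[0,0,-30],"twist":[0,0,0]},{"xyz":[0,0,-30],"twist":[0,0,0]},{"xyz":[0,0,-25],"twist":[0,0,0]},{"xyz":[0,0,-5],"twist":[0,0,0]}]' 0.65; python3 -m inch '[{"xyz":[-20,1,0],"twist":[0,0,0]},{"xyz":[-35,1,0],"twist":[0,0,0]},{"xyz":[-37,1,0],"twist":[0,0,0]},{"xyz":[-40,1.2,0],"twist":[0,0,0]},{"xyz":[-40,1.5,0],"twist":[0,0,0]},{"xyz":[-40,1.5,0],"twist":[0,0,0]},{"xyz":[-30,1,0],"twist":[0,0,0]},{"xyz":[-15,1,0],"twist":[0,0,0]},{"xyz":[-5,0,10],"twist":[0,0,0]},{"xyz":[0,0,20],"twist":[0,0,0]},{"xyz":[0,0,20],"twist":[0,0,0]},{"xyz":[0,0,0],"twist":[0,0,0]}]'; python3 -m inch '[{"xyz":[0,0,0],"twist":[0,0,0]},{"xyz":[0,0,0],"twist":[0,0,0]}]'
```

```text
clock: 13.58
tcp_pos: [0.444, 0.2689, 0.1896]
ee_rot: [179.4, -0.3, 90.0]
ft_force: [0.8, 0.2, 0.4]
finger_gap: 0.0553
finger_force: 0.0
clock: 14.58
tcp_pos: [0.4474, 0.0067, 0.1276]
ee_rot: [-179.4, -0.1, 90.0]
ft_force: [-1.9, 0.8, -0.4]
finger_gap: 0.0558
finger_force: 0.0
clock: 14.75
tcp_pos: [0.4509, 0.0064, 0.1332]
ee_rot: [180.0, -0.0, 90.1]
ft_force: [0.1, -0.3, -0.1]
finger_gap: 0.0553
finger_force: 0.0
```

```bash
python3 -m inch '[{"xyz":[0,0,15],"twist":[0,0,0]},{"xyz":[0,0,20],"twist":[0,0,0]},{"xyz":[0,0,18],"twist":[0,0,0]},{"xyz":[0,0,18],"twist":[0,0,0]},{"xyz":[0,0,11],"twist":[0,0,0]},{"xyz":[0,0,0],"twist":[0,0,0]},{"xyz":[0,0,0],"twist":[0,0,0]}]'; python3 -m inch '[{"xyz":[0,0,0],"twist":[0,0,0]},{"xyz":[0,0,0],"twist":[0,0,0]},{"xyz":[0,0,0],"twist":[0,0,0]},{"xyz":[0,0,0],"twist":[0,0,0]},{"xyz":[0,0,0],"twist":[0,0,0]},{"xyz":[0,0,0],"twist":[0,0,0]},{"xyz":[0,0,0],"twist":[0,0,0]}]' 0.1 40;python3 -m inch '[{"xyz":[0,0,-8],"twist":[0,0,0]},{"xyz":[0,0,-16],"twist":[0,0,0]},{"xyz":[0,0,-26],"twist":[0,0,0]},{"xyz":[0,0,-28],"twist":[0,0,0]},{"xyz":[0,0,-28],"twist":[0,0,0]},{"xyz":[0,0,-18],"twist":[0,0,0]},{"xyz":[0,0,-8],"twist":[0,0,0]},{"xyz":[0,0,0],"twist":[0,0,0]},{"xyz":[0,0,0],"twist":[0,0,0]}]'
python3 - <<'E'
from h import *
p=bot.read_state()["tcp_pos"]
print(p,(proj("side",[p-[0,0,.045]])-[285,60])*4)
crop("side",285,60,150,150,4,"pics/d7.png")
E
```

```text
clock: 15.33
tcp_pos: [0.4512, 0.006, 0.0514]
ee_rot: [180.0, -0.0, 90.0]
ft_force: [-0.8, -0.0, 0.2]
finger_gap: 0.0555
finger_force: 0.0
clock: 15.92
tcp_pos: [0.4519, 0.0057, 0.0524]
ee_rot: [179.8, 0.0, 90.0]
ft_force: [-0.3, 0.1, 5.6]
finger_gap: 0.0233
finger_force: 39.3
clock: 16.67
tcp_pos: [0.4503, 0.0058, 0.1821]
ee_rot: [-179.9, -0.0, 90.0]
ft_force: [0.5, 0.3, -1.0]
finger_gap: 0.0235
finger_force: 39.2
[0.45030691 0.00578954 0.18212515] [[319.06139857 550.94527374]]
```

View pics/d7.png

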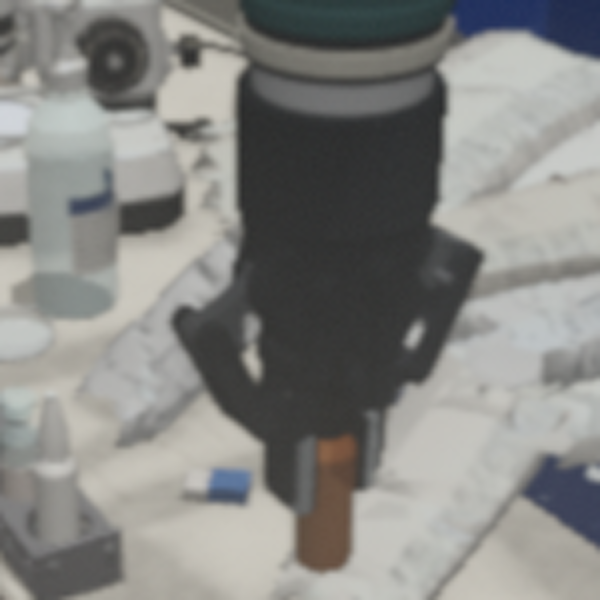

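The dropper is held upright. It goes into the third hole from the right.

```bash
python3 -m inch '[{"xyz":[10,0,0],"twist":[0,0,0]},{"xyz":[24,-0.5,0],"twist":[0,0,0]},{"xyz":[34,-0.5,0],"twist":[0,0,0]},{"xyz":[38,-0.5,0],"twist":[0,0,0]},{"xyz":[40,-0.5,0],"twist":[0,0,0]},{"xyz":[40,-0.5,0],"twist":[0,0,0]},{"xyz":[40,-0.5,0],"twist":[0,0,0]},{"xyz":[36,-0.5,0],"twist":[0,0,0]},{"xyz":[26,-0.5,0],"twist":[0,0,0]},{"xyz":[14,-0.3,0],"twist":[0,0,0]},{"xyz":[6,0,0],"twist":[0,0,0]},{"xyz":[0,0,0],"twist":[0,0,0]}]';  python3 -m inch '[{"xyz":[0,0,15],"twist":[0,0,0]},{"xyz":[0,0,20],"twist":[0,0,0]},{"xyz":[0,0,20],"twist":[0,0,0]},{"xyz":[0,0,10],"twist":[0,0,0]},{"xyz":[0,0,0],"twist":[0,0,0]},{"xyz":[0,0,0],"twist":[0,0,0]},{"xyz":[0,0,0],"twist":[0,0,0]}]'
```

```text
clock: 17.72
tcp_pos: [0.4457, 0.3144, 0.1815]
ee_rot: [-179.9, 0.1, 90.1]
ft_force: [-0.2, -0.1, 0.4]
finger_gap: 0.0235
finger_force: 39.2
clock: 18.3
tcp_pos: [0.4473, 0.3135, 0.1192]
ee_rot: [179.9, -0.1, 89.9]
ft_force: [0.0, 0.0, -0.5]
finger_gap: 0.0239
finger_force: 39.2
```

```bash
python3 -m inch '[{"xyz":[0.3,-0.8,12],"twist":[0,0,0]},{"xyz":[0,0,14],"twist":[0,0,0]},{"xyz":[0,0,10],"twist":[0,0,0]},{"xyz":[0,0,8],"twist":[0,0,0]},{"xyz":[0,0,8],"twist":[0,0,0]},{"xyz":[0,0,7],"twist":[0,0,0]},{"xyz":[0,0,4],"twist":[0,0,0]},{"xyz":[0,0,2],"twist":[0,0,0]},{"xyz":[0,0,0],"twist":[0,0,0]},{"xyz":[0,0,0],"twist":[0,0,0]}]'
python3 - <<'E'
from h import *
crop("side",225,70,150,150,4,"pics/d8.png")
E
```

```text
clock: 19.13
tcp_pos: [0.4459, 0.3143, 0.0532]
ee_rot: [180.0, -0.0, 90.0]
ft_force: [-0.0, 0.1, 0.1]
finger_gap: 0.0236
finger_force: 39.2
```

View pics/d8.png

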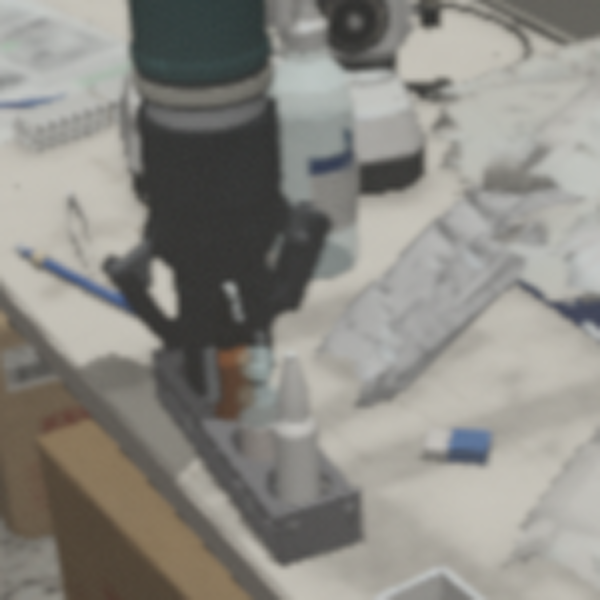

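The dropper is seated upright in the third hole. I'll release it and fetch the metal bottle.

```bash
python3 -m inch '[{"xyz":[0,0,0],"twist":[0,0,0]},{"xyz":[0,0,0],"twist":[0,0,0]},{"xyz":[0,0,0],"twist":[0,0,0]},{"xyz":[0,0,0],"twist":[0,0,0]},{"xyz":[0,0,0],"twist":[0,0,0]},{"xyz":[0,0,-10],"twist":[0,0,0]},{"xyz":[0,0,-25],"twist":[0,0,0]},{"xyz":[0,0,-35],"twist":[0,0,0]},{"xyz":[0,0,-35],"twist":[0,0,0]},{"xyz":[0,0,-20],"twist":[0,0,0]},{"xyz":[0,0,-5],"twist":[0,0,0]}]' 0.65; python3 -m inch '[{"xyz":[-15,1,0],"twist":[0,0,0]},{"xyz":[-30,1,0],"twist":[0,0,0]},{"xyz":[-38,1,0],"twist":[0,0,0]},{"xyz":[-40,1,0],"twist":[0,0,0]},{"xyz":[-40,1,0],"twist":[0,0,0]},{"xyz":[-40,1,0],"twist":[0,0,0]},{"xyz":[-40,1,0],"twist":[0,0,0]},{"xyz":[-38,1,0],"twist":[0,0,0]},{"xyz":[-36,1,0],"twist":[0,0,0]},{"xyz":[-22,1,0],"twist":[0,0,0]},{"xyz":[-10,0,0],"twist":[0,0,0]},{"xyz":[-4,0,0],"twist":[0,0,0]}]'; python3 -m inch '[{"xyz":[0,0,20],"twist":[0,0,0]},{"xyz":[0,0,20],"twist":[0,0,0]},{"xyz":[0,0,10],"twist":[0,0,0]},{"xyz":[0,0,0],"twist":[0,0,0]},{"xyz":[0,0,0],"twist":[0,0,0]},{"xyz":[0,0,0],"twist":[0,0,0]}]'
```

```text
clock: 20.1
tcp_pos: [0.4479, 0.3154, 0.1895]
ee_rot: [179.4, -0.3, 90.0]
ft_force: [0.4, -0.7, 0.3]
finger_gap: 0.0556
finger_force: 0.0
clock: 21.1
tcp_pos: [0.4552, -0.0402, 0.1823]
ee_rot: [-179.9, -0.0, 89.8]
ft_force: [-0.4, 0.9, -0.9]
finger_gap: 0.0554
finger_force: 0.0
clock: 21.6
tcp_pos: [0.4563, -0.0384, 0.1338]
ee_rot: [179.9, 0.0, 90.1]
ft_force: [-0.8, 0.3, 0.2]
finger_gap: 0.0558
finger_force: 0.0
```

```bash
python3 -m inch '[{"xyz":[0,0,15],"twist":[0,0,0]},{"xyz":[0,0,20],"twist":[0,0,0]},{"xyz":[0,0,18],"twist":[0,0,0]},{"xyz":[0,0,18],"twist":[0,0,0]},{"xyz":[0,0,9],"twist":[0,0,0]},{"xyz":[0,0,0],"twist":[0,0,0]},{"xyz":[0,0,0],"twist":[0,0,0]}]'; python3 -m inch '[{"xyz":[0,0,0],"twist":[0,0,0]},{"xyz":[0,0,0],"twist":[0,0,0]},{"xyz":[0,0,0],"twist":[0,0,0]},{"xyz":[0,0,0],"twist":[0,0,0]},{"xyz":[0,0,0],"twist":[0,0,0]},{"xyz":[0,0,0],"twist":[0,0,0]},{"xyz":[0,0,0],"twist":[0,0,0]}]' 0.1 40;python3 -m inch '[{"xyz":[0,0,-8],"twist":[0,0,0]},{"xyz":[0,0,-16],"twist":[0,0,0]},{"xyz":[0,0,-26],"twist":[0,0,0]},{"xyz":[0,0,-28],"twist":[0,0,0]},{"xyz":[0,0,-28],"twist":[0,0,0]},{"xyz":[0,0,-18],"twist":[0,0,0]},{"xyz":[0,0,-8],"twist":[0,0,0]},{"xyz":[0,0,0],"twist":[0,0,0]},{"xyz":[0,0,0],"twist":[0,0,0]}]'
python3 - <<'E'
from h import *
p=bot.read_state()["tcp_pos"]
print(p,(proj("side",[p-[0,0,.0475]])-[300,60])*4)
crop("side",300,60,150,150,4,"pics/d9.png")
E
```

```text
clock: 22.18
tcp_pos: [0.4562, -0.0389, 0.0536]
ee_rot: [179.9, 0.0, 90.0]
ft_force: [1.1, 0.1, -0.4]
finger_gap: 0.0554
finger_force: 0.0
clock: 22.77
tcp_pos: [0.4568, -0.0391, 0.0544]
ee_rot: [179.8, 0.0, 90.0]
ft_force: [-0.7, 0.0, 5.8]
finger_gap: 0.0231
finger_force: 39.5
clock: 23.52
tcp_pos: [0.4553, -0.0388, 0.1842]
ee_rot: [-180.0, -0.0, 90.0]
ft_force: [0.6, 0.1, -1.0]
finger_gap: 0.0234
finger_force: 39.2
[ 0.4552607  -0.03884807  0.1841581 ] [[334.59453481 602.97483177]]
```

View pics/d9.png

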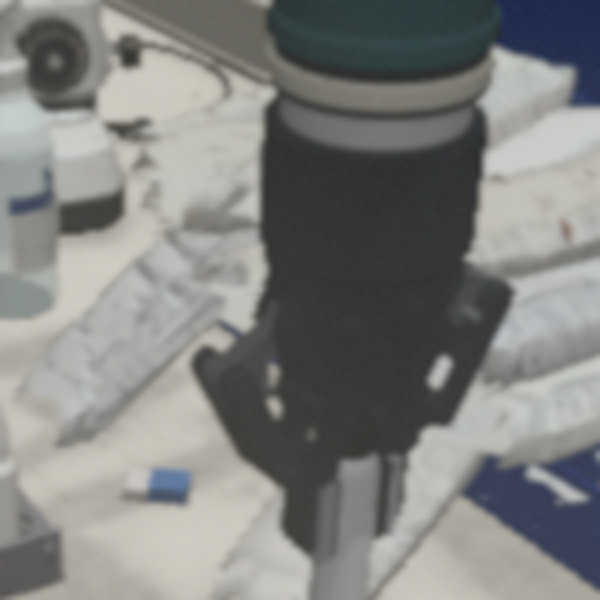

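The metal bottle is held upright. It goes to the left-hand hole.

```bash
python3 -m inch '[{"xyz":[12,0,0],"twist":[0,0,0]},{"xyz":[28,-0.6,0],"twist":[0,0,0]},{"xyz":[38,-0.6,0],"twist":[0,0,0]},{"xyz":[40,-0.6,0],"twist":[0,0,0]},{"xyz":[40,-0.6,0],"twist":[0,0,0]},{"xyz":[40,-0.6,0],"twist":[0,0,0]},{"xyz":[40,-0.6,0],"twist":[0,0,0]},{"xyz":[40,-0.6,0],"twist":[0,0,0]},{"xyz":[40,-0.6,0],"twist":[0,0,0]},{"xyz":[38,-0.6,0],"twist":[0,0,0]},{"xyz":[25,0,0],"twist":[0,0,0]},{"xyz":[12,0,0],"twist":[0,0,0]}]';  python3 -m inch '[{"xyz":[6,0,0],"twist":[0,0,0]},{"xyz":[0,0,15],"twist":[0,0,0]},{"xyz":[0,0,20],"twist":[0,0,0]},{"xyz":[0,0,20],"twist":[0,0,0]},{"xyz":[0,0,10],"twist":[0,0,0]},{"xyz":[0,0,0],"twist":[0,0,0]},{"xyz":[0,0,0],"twist":[0,0,0]},{"xyz":[0,0,0],"twist":[0,0,0]}]'
```

```text
clock: 24.57
tcp_pos: [0.4485, 0.3567, 0.1818]
ee_rot: [-179.7, 0.1, 90.2]
ft_force: [-0.3, -1.5, -0.3]
finger_gap: 0.0233
finger_force: 39.2
clock: 25.23
tcp_pos: [0.451, 0.3598, 0.1211]
ee_rot: [179.9, -0.1, 89.9]
ft_force: [0.4, 0.7, 0.8]
finger_gap: 0.0229
finger_force: 39.2
```

```bash
python3 -m inch '[{"xyz":[0.3,-0.5,12],"twist":[0,0,0]},{"xyz":[0,0,14],"twist":[0,0,0]},{"xyz":[0,0,10],"twist":[0,0,0]},{"xyz":[0,0,8],"twist":[0,0,0]},{"xyz":[0,0,8],"twist":[0,0,0]},{"xyz":[0,0,7],"twist":[0,0,0]},{"xyz":[0,0,4],"twist":[0,0,0]},{"xyz":[0,0,2],"twist":[0,0,0]},{"xyz":[0,0,0],"twist":[0,0,0]},{"xyz":[0,0,0],"twist":[0,0,0]}]'
python3 - <<'E'
from h import *
crop("side",215,60,150,150,4,"pics/d10.png")
E
```

```text
clock: 26.07
tcp_pos: [0.45, 0.3606, 0.0552]
ee_rot: [180.0, -0.0, 90.0]
ft_force: [-0.6, -0.3, -0.1]
finger_gap: 0.0233
finger_force: 39.3
```

View pics/d10.png

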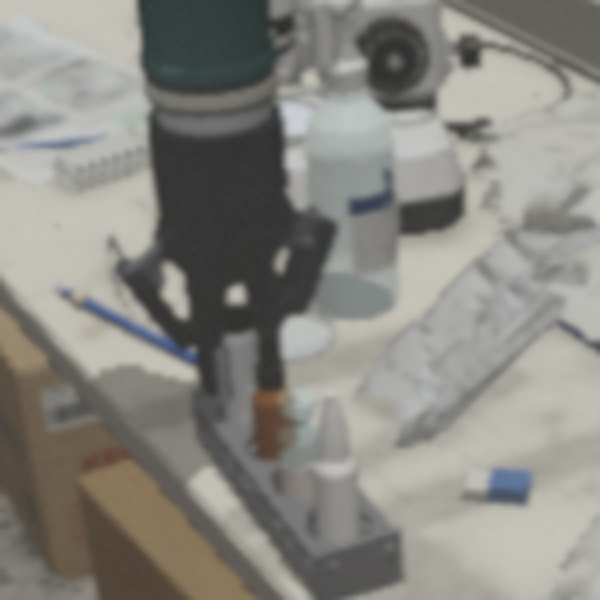

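The metal bottle is in the left hole. I'll release it, back off upwards and check.

```bash
python3 -m inch '[{"xyz":[0,0,0],"twist":[0,0,0]},{"xyz":[0,0,0],"twist":[0,0,0]},{"xyz":[0,0,0],"twist":[0,0,0]},{"xyz":[0,0,0],"twist":[0,0,0]},{"xyz":[0,0,0],"twist":[0,0,0]},{"xyz":[0,0,-10],"twist":[0,0,0]},{"xyz":[0,0,-25],"twist":[0,0,0]},{"xyz":[0,0,-35],"twist":[0,0,0]},{"xyz":[0,0,-35],"twist":[0,0,0]},{"xyz":[0,0,-25],"twist":[0,0,0]},{"xyz":[0,0,-10],"twist":[0,0,0]},{"xyz":[0,0,0],"twist":[0,0,0]}]' 0.65; python3 -m inch '[{"xyz":[0,-30,0],"twist":[0,0,0]},{"xyz":[0,-35,0],"twist":[0,0,0]},{"xyz":[0,-35,0],"twist":[0,0,0]},{"xyz":[0,-30,0],"twist":[0,0,0]},{"xyz":[0,0,0],"twist":[0,0,0]},{"xyz":[0,0,0],"twist":[0,0,0]},{"xyz":[0,0,0],"twist":[0,0,0]},{"xyz":[0,0,0],"twist":[0,0,0]}]'
python3 - <<'E'
from h import *
a=cv2.resize(bot.snapshot("side")[115:215,245:345],None,fx=4,fy=4,interpolation=2)
b=cv2.resize(bot.snapshot("top")[160:260,215:315],None,fx=4,fy=4,interpolation=2)
cv2.imwrite("pics/d11.png",np.hstack([a,b]))
E
```

```text
clock: 27.12
tcp_pos: [0.4512, 0.3614, 0.1993]
ee_rot: [179.6, -0.3, 90.0]
ft_force: [0.1, 0.6, -0.2]
finger_gap: 0.0558
finger_force: 0.0
clock: 27.78
tcp_pos: [0.3203, 0.3601, 0.1937]
ee_rot: [-179.9, 0.1, 90.0]
ft_force: [0.3, 0.5, -0.3]
finger_gap: 0.0553
finger_force: 0.0
```

View pics/d11.png

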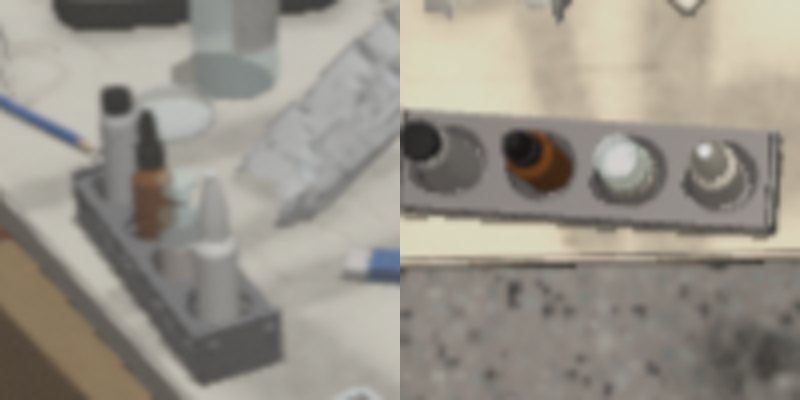

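All four bottles stand upright in their holes. From left to right they are metal, amber, stopper and nozzle.

```bash
python3 -c "
from station import bot
print(bot.finish_job())"
```

```text
the job is handed in; nothing more can be done
None
```

All four bottles stand upright in the rack in reverse order (left to right: metal, dropper, stopper, nozzle), confirmed in both camera views, and the job was handed in at about 28 s.

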